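# Click the mate carriage home

### The job

Push the carriage that carries the grey enamel mate along its track, away from you, until the spring catch clicks and it sits fully home against its stop, with the mate still standing upright on it. Leave the other carriage, the one with the clear yerbera, where it is, and let go.

Things in the scene. Friction and masses are not known exactly. Their poses are not given: they have to be found in the camera images.
- mate_slide (a joint): Travel (m) of the mate's carriage: 0 pulled out, 0.080 home at the black stop. Wooden plate 175 x 88 mm, top 24 mm above the shelf, between rails of that height on a fixed birch board 280 x 130 x 12 mm. Friction 1.2 N; stays where left. A sprung ball meets a ridge from 0.064 and resists with 4 to 6 N; past 0.075 it drops behind the ridge, draws the carriage to 0.080 and holds it.
- mate_tab (a point): Centre of the near face (robot side) of the push tab on the mate's carriage, 69 mm above the shelf. x: along the track, the way to push; z up. Upright black plate at the carriage's near end, 12 mm thick along x, 46 mm wide, top 84 mm above the shelf; 45 mm free ahead of it, all free behind; the carriage plate reaches 4 mm behind this face, the board and rails 9 mm plus the joint value.
- mate: Grey enamel mate: open round cup 82 mm tall, 76 mm across at its widest, 62 mm at the foot, 0.13 to 0.25 kg; origin at the centre of its underside, z up. It stands loose on the carriage between 8 mm high steel rims, its centre 95 to 125 mm ahead (x) of mate_tab, its rim 106 mm above the shelf.
- yerba_tab (a point): The same point on the same tab of the other carriage, the one that carries the clear acrylic yerbera (78 mm across, 142 mm tall, green twist cap). To be left alone.

How it is judged:
At the end, for the whole second after the job is handed in: The mate's carriage is past its catch (joint above 0.075), at rest; the mate stands still on it, 60 to 145 mm ahead of mate_tab, within 20 mm of the centre line, upright within 10 degrees; the yerbera's carriage is within 10 mm of where it was; all let go (value of joint mate_slide above 0.075 m and velocity of joint mate_slide below 0.01 m/s and angle between mate's own z axis and vertical below 0.17 rad and x of mate in the frame of mate_tab between 0.06 and 0.145 m and y of mate in the frame of mate_tab between -0.02 and 0.02 m and z of mate in the frame of mate_tab below -0.035 m and linear speed of mate below 0.02 m/s and distance of yerba_tab from where it was at the start of the episode below 0.01 m); the robot touches nothing.
It fails at once if the yerbera's carriage is moved by more than 10 mm (distance of yerba_tab from where it was at the start of the episode above 0.01 m).
It also fails if it takes over 38 s, if anything falls off the work surface, if the arm or the gripper's body presses on something with over 40 N, if the wrist force passes 120 N, or if a joint passes its speed limit or range.

### The arm

A 6-joint arm with a two-finger parallel gripper is mounted at the origin on the work surface. World frame = base frame: x ahead of the robot, y to its left, z up, the work surface at z = 0. Lengths are in m, angles in rad, forces in N, time in s.
With the tool pointing down it reaches from about 0.35 to 0.8 m from the base axis. Payload 7.3 kg.
Tool frame: the origin (TCP) lies between the finger pads; the fingertips stand 25 mm ahead of it and the grasp point (between the pads) lies 6 mm ahead of it (r.tip_extent is the distance from the TCP to the fingertips, in m); z points along the fingers, y is the direction in which the jaws open and shut (so a half turn about z gives the same grasp; the last joint's range is limited). The gripper opens to 85 mm and grips with 20 to 120 N. Pads are 22 mm wide; open, the fingers measure 114 mm over their backs; the gripper's body (76 mm by 85 mm) begins 54 mm behind the grasp point. The pads swing forward as they close: fully open they stand 13 mm farther back than shut.
Start: joints at [-1.456, 0.342, 1.524, -0, 1.275, -0.146], TCP at [0.135, -0.507, 0.223] pointing down, gripper open.
Joint ranges: [-2.53, 2.53], [-0.77, 2.02], [0.04, 2.7], [-1, 4.14], [0.28, 2.66], [-3.11, 3.11]. Speed limits (rad/s): [2.57, 2.57, 3.14, 3.14, 3.14, 3.14].

### API

Orientations are given as a unit quaternion [x, y, z, w].
In Python, from workcell import r, command_gripper, optics gives the robot as it stands. The module is installed in compiled form; this text tells all that it offers. Calls block until the motion is done:
- r.reach(position, orientation): joint-space move of the TCP to a pose.
- r.move_straight(position, orientation=None, speed=0.15, max_force=None): straight line of the TCP; orientation=None keeps the orientation; speed is the mean speed in m/s. With max_force (N) it stops when the force on the tool has changed by that much, and returns True; else False.
- r.movej(angles): joint-space move.
- command_gripper(opening, force=None): finger opening in m; force is the grip in N (None keeps the last); returns when the fingers have stopped.
- r.hold(seconds).
- r.solve_ik(position, orientation): joint angles nearest the present ones, or None.
- r.read_state(): the state.
- optics.get_image(name): name is "scene" or "top" or "wrist"; returns (picture, depth): 480x640x3 uint8, red, green, blue; 480x640 float32, m along the optical axis (not along the pixel's ray), 0 where there is no reading.
- optics.camera_model(name): a dict with "K" (3x3 intrinsics, pixels), "k1" (the pictures are not rectified: a ray, as slopes to the right and down, at radius r is drawn at 1 + k1 r^2 times it, then the intrinsics apply), "R" (3x3) and "t" (3): a world point X has camera coordinates R X + t; the wrist camera has in their place "tool_from_camera" (4x4, takes a point from camera to tool coordinates, whose origin is the TCP and whose axes are the flange's). Camera axes: x right, y down, z forward; pixel columns grow to the right and rows downward; lengths in m; the calibration is good to about 2 mm. A picture is of the moment at which its call begins: read the wrist's pose just before it. camera_model takes no time and is no camera call.
A pose or a line that the arm cannot do raises r.PlanningError and nothing moves.
- r.finish_job(): hands the job in, once; it reports no verdict.
The state is a dict: "time_s": time; "joint_positions": joint angles; "dq": joint speeds; "tau": joint torques, N m; "eef_pos": TCP position; "eef_rot": TCP orientation; "contact_force": force on the tool from outside, world axes, zero at the start; "torque": the same for the moment, N m; "grip_width": finger opening in m.
Only numpy, scipy, OpenCV 4.12 (cv2) and the standard library are available. Lean on these libraries where they do the work, as an engineer would, in place of code of your own. Each camera call takes 0.05 s, during which the arm holds its last target.

## Working session

There is one attempt and no reset: what is moved stays moved. The work goes in short steps, each a Python script; the robot and the scene stay as the last script left them, time stands still between calls to the robot, and variables do not carry over. Pictures are saved under pics/ and viewed, and the job is handed in when it is done.

```bash
mkdir -p pics
python3 - <<'E'
from workcell import r, optics
import cv2, numpy as np
for n in ["scene","top"]:
    p,d=optics.get_image(n); np.savez(f"pics/{n}0.npz",p=p,d=d)
    cv2.imwrite(f"pics/{n}0.png",p[:,:,::-1])
    m=optics.camera_model(n); print(n,m)
s=r.read_state(); print(s["time_s"],s["eef_rot"],s["grip_width"],r.tip_extent)
E
```

```text
scene {'K': array([[489.17560703,   0.        , 320.9894256 ],
       [  0.        , 489.17560703, 244.39003499],
       [  0.        ,   0.        ,   1.        ]]), 'k1': -0.13086475707672593, 'R': array([[-0.86427861,  0.50296593, -0.00691095],
       [ 0.34476977,  0.58232394, -0.73622866],
       [-0.36627352, -0.63868937, -0.67669757]]), 't': array([ 0.48429751, -0.1370218 ,  0.97264214])}
top {'K': array([[517.64969724,   0.        , 317.8651389 ],
       [  0.        , 517.64969724, 250.62636899],
       [  0.        ,   0.        ,   1.        ]]), 'k1': -0.02153969031216057, 'R': array([[ 0.00661032, -0.99995245, -0.00716893],
       [-0.99079189, -0.00557991, -0.13527858],
       [ 0.13523215,  0.00799715, -0.99078167]]), 't': array([-0.01845183,  0.55946799,  0.77837494])}
0.1 [ 9.91509359e-01  1.30033644e-01 -1.58907592e-05 -6.65010908e-04] 0.08541805185062656 0.025
```

View pics/scene0.png

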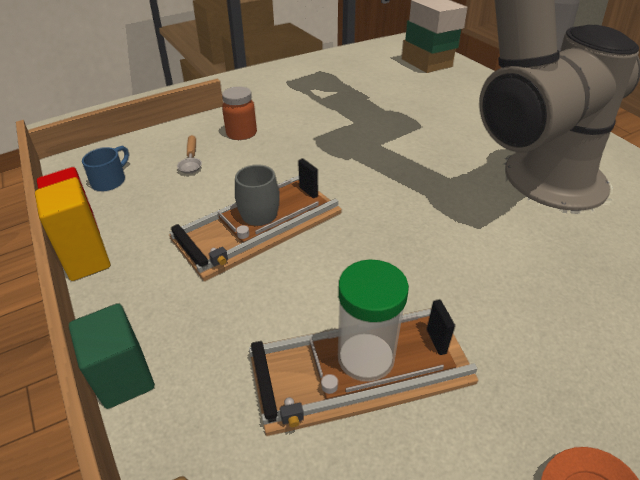

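View pics/top0.png

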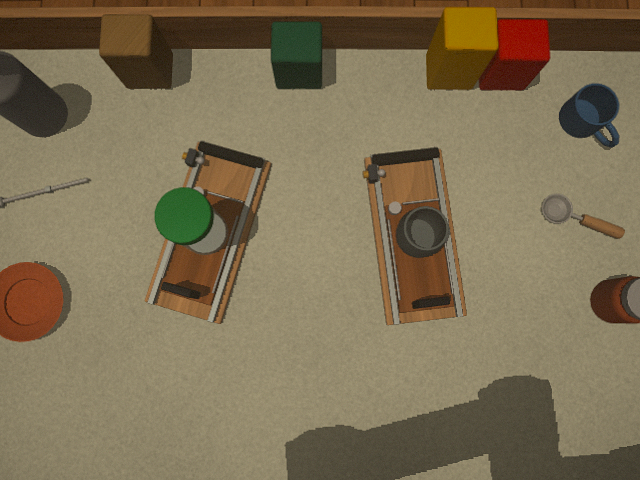

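The grey mate is on the right-hand carriage in the top view, at about (422,232). Its tab is near (432,301) and its stop near (406,157). The yerbera is on the left at about (185,215). Next I'll get metric positions.

```bash
cat > h.py <<'E'
import numpy as np, cv2
from workcell import r, optics
def cloud(n,d,m=None):
    m=m or optics.camera_model(n); K=m["K"]
    v,u=np.mgrid[0:480,0:640]
    dist=np.array([m["k1"],0,0,0,0])
    s=cv2.undistortPoints(np.stack([u,v],-1).reshape(-1,1,2).astype(float),K,dist).reshape(480,640,2)
    C=np.dstack([s[...,0]*d,s[...,1]*d,d])
    return (C-m["t"])@m["R"]
E
python3 - <<'E'
from h import *
for n in ["top","scene"]:
    f=np.load(f"pics/{n}0.npz"); X=cloud(n,f["d"]); p=f["p"].astype(int); ok=f["d"]>0
    x0=X[...,0];y=X[...,1];z=X[...,2]
    dark=p.max(2)<70
    # mate track region
    if n=="top": reg=np.zeros((480,640),bool); reg[135:335,355:475]=1
    else: reg=np.zeros((480,640),bool); reg[150:285,160:350]=1
    def rect(mask,name):
        P=X[mask]
        if len(P)<5: print(n,name,len(P));return
        b=cv2.minAreaRect(P[:,:2].astype(np.float32)*1000)
        print(n,name,len(P),"med",np.median(P,0).round(4),"z",np.percentile(P[:,2],[2,98]).round(4),"rect",b,'\n',cv2.boxPoints(b).round(1).tolist())
    if n=="top": tr=reg.copy(); tr[:285]=0; st=reg.copy(); st[180:]=0; mt=reg.copy(); mt[270:]=0; mt[:180]=0
    else: tr=np.zeros_like(reg); tr[155:205,295:325]=1; st=np.zeros_like(reg); st[220:270,165:210]=1; mt=np.zeros_like(reg); mt[160:235,228:285]=1
    rect(ok&tr&(z>.045)&(z<.1),"tab"); rect(ok&tr&(z>.079)&(z<.09),"tabtop")
    rect(ok&st&dark&(z>.015)&(z<.1),"stop"); rect(ok&mt&(z>.098)&(z<.115),"rim")
    rect(ok&reg&(z>.006)&(z<.018),"board"); rect(ok&reg&(z>.02)&(z<.028),"rails")
    print(n,"table z",np.median(z[ok&(abs(z)<.02)]))
E
```

```text
top tab 292 med [ 0.4783 -0.1828  0.0828] z [0.0508 0.0856] rect ((478.8978271484375, -186.17898559570312), (12.039114952087402, 46.25450134277344), 7.08678674697876) 
 [[470.1000061035156, -164.0], [475.79998779296875, -209.89999389648438], [487.70001220703125, -208.39999389648438], [482.0, -162.5]]
top tabtop 258 med [ 0.4783 -0.1853  0.083 ] z [0.0804 0.0856] rect ((478.9137878417969, -186.28807067871094), (12.036760330200195, 46.03379440307617), 7.09922456741333) 
 [[470.1000061035156, -164.1999969482422], [475.79998779296875, -209.89999389648438], [487.70001220703125, -208.39999389648438], [482.0, -162.6999969482422]]
top stop 867 med [ 0.7149 -0.1475  0.0328] z [0.0176 0.0429] rect ((703.591796875, -152.93692016601562), (44.039485931396484, 120.00804138183594), 7.390903472900391) 
 [[674.0, -96.30000305175781], [689.5, -215.3000030517578], [733.0999755859375, -209.60000610351562], [717.7000122070312, -90.5999984741211]]
top rim 457 med [ 0.5814 -0.1686  0.1046] z [0.0986 0.1074] rect ((584.6141357421875, -171.33621215820312), (65.76654815673828, 66.52716064453125), 73.554939270
[... 2090 characters left out ...]
.0999755859375, -122.19999694824219]]
scene board 3006 med [ 0.6534 -0.1376  0.0122] z [0.0067 0.0173] rect ((606.39111328125, -281.6369323730469), (280.457275390625, 358.8879699707031), 7.425675868988037) 
 [[444.1000061035156, -121.80000305175781], [490.5, -477.70001220703125], [768.5999755859375, -441.5], [722.2999877929688, -85.5999984741211]]
scene rails 2781 med [ 0.5625 -0.1557  0.0242] z [0.0205 0.0272] rect ((593.3013305664062, -166.2688446044922), (278.2440185546875, 129.7645721435547), 9.288180351257324) 
 [[445.5, -124.69999694824219], [466.5, -252.8000030517578], [741.0999755859375, -207.8000030517578], [720.0999755859375, -79.80000305175781]]
scene table z 0.0006444913945989358
```

```bash
cat >> h.py <<'E'
a=np.deg2rad(7.2); D=np.array([np.cos(a),np.sin(a),0]); Q=[np.cos(a/2),np.sin(a/2),0,0]
F=np.array([0.473,-0.1868,0.0])
def P(s,z): return (F+s*D+[0,0,z]).tolist()
def along(): 
    s=r.read_state(); e=np.array(s["eef_pos"])-F
    print("t",round(s["time_s"],2),"s",round(e@D,4),"lat",round(e@[-D[1],D[0],0],4),"z",round(s["eef_pos"][2],4),"f",np.round(s["contact_force"],2),s["grip_width"])
E
python3 - <<'E'
from h import *
command_gripper(0.0,20)
r.reach(P(-.06,.16),Q); along()
r.move_straight(P(-.06,.072),speed=.1); along()
print(r.move_straight(P(0.01,.072),speed=.02,max_force=2.0)); along()
for n in ["scene","top"]:
    p,d=optics.get_image(n); np.savez(f"pics/{n}1.npz",p=p,d=d); cv2.imwrite(f"pics/{n}1.png",p[:,:,::-1])
E
python3 -c "
import cv2,numpy as np
a=cv2.imread('pics/scene1.png')[100:300,140:380];b=cv2.imread('pics/top1.png')[130:340,340:500]
cv2.imwrite('pics/c1.png',np.hstack([cv2.resize(a,(420,350)),cv2.resize(b,(267,350))]))"
```

```text
Traceback (most recent call last):
NameError: name 'command_gripper' is not defined
[ WARN:0@0.016] global loadsave.cpp:275 findDecoder imread_('pics/scene1.png'): can't open/read file: check file path/integrity
Traceback (most recent call last):
TypeError: 'NoneType' object is not subscriptable
```

```bash
sed -i 's/import r, optics/import r, optics, command_gripper/' h.py
python3 - <<'E'
from h import *
command_gripper(0.0,20)
r.reach(P(-.06,.16),Q); along()
r.move_straight(P(-.06,.072),speed=.1); along()
print(r.move_straight(P(0.01,.072),speed=.02,max_force=2.0)); along()
for n in ["scene","top"]:
    p,d=optics.get_image(n); np.savez(f"pics/{n}1.npz",p=p,d=d); cv2.imwrite(f"pics/{n}1.png",p[:,:,::-1])
E
python3 -c "
import cv2,numpy as np
a=cv2.imread('pics/scene1.png')[100:300,140:380];b=cv2.imread('pics/top1.png')[130:340,340:500]
cv2.imwrite('pics/c1.png',np.hstack([cv2.resize(a,(420,350)),cv2.resize(b,(267,350))]))"
```

```text
t 2.42 s -0.0601 lat -0.0008 z 0.1602 f [ 0.36 -0.12 -0.86] -0.00018499516982444718
t 3.46 s -0.0597 lat -0.0004 z 0.0725 f [ 0.27  0.38 -0.27] -6.22452000301848e-05
False
t 7.11 s 0.01 lat -0.0 z 0.072 f [-1.55 -1.59 -1.09] -2.9078165378971736e-06
```

View pics/c1.png

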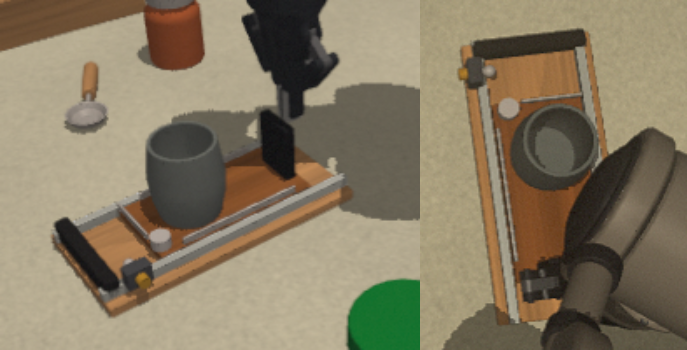

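The fingers are behind the tab and the carriage is moving freely at about 1.2 N, with the mate standing. I'll push on to the stop under a force limit.

```bash
python3 - <<'E'
from h import *
print(r.move_straight(P(0.045,.072),speed=.03,max_force=15)); along()
print(r.move_straight(P(0.075,.072),speed=.02,max_force=14)); along()
r.hold(.2); along()
r.move_straight(P(-.03,.072),speed=.08); along()
r.move_straight(P(-.05,.2),speed=.15); 
r.reach([.3,-.45,.25],Q); along()
for n in ["scene","top"]:
    p,d=optics.get_image(n); np.savez(f"pics/{n}2.npz",p=p,d=d); cv2.imwrite(f"pics/{n}2.png",p[:,:,::-1])
f=np.load("pics/top2.npz"); X=cloud("top",f["d"]); z=X[...,2]
U,V=np.meshgrid(range(640),range(480))
for nm,b,lo,hi in [("tab",(225,330,390,470),.079,.09),("rim",(140,250,380,470),.098,.115)]:
    m=(V>b[0])&(V<b[1])&(U>b[2])&(U<b[3])&(z>lo)&(z<hi)
    print(nm,m.sum(),cv2.minAreaRect(X[m][:,:2].astype(np.float32)*1000), X[m][:,2].min(),X[m][:,2].max())
E
python3 -c "
import cv2,numpy as np
a=cv2.imread('pics/scene2.png')[100:300,140:380];b=cv2.imread('pics/top2.png')[130:340,340:500]
cv2.imwrite('pics/c2.png',np.hstack([cv2.resize(a,(420,350)),cv2.resize(b,(267,350))]))"
```

```text
False
t 8.53 s 0.0435 lat 0.0 z 0.0719 f [-7.67 -2.26  2.87] -0.00010696867852430545
True
t 9.39 s 0.0567 lat 0.0003 z 0.0713 f [-2.16 -0.61  2.72] 0.00030427704348119286
t 9.59 s 0.0567 lat 0.0004 z 0.0709 f [-0.44  0.07  0.66] 8.236289543826001e-05
t 10.82 s -0.0296 lat -0.0001 z 0.072 f [-0.2  -0.13  0.69] -0.00016523522847933684
t 12.95 s -0.2039 lat -0.2385 z 0.2495 f [ 0.48 -0.29 -0.04] 9.133006965021015e-05
tab 251 ((546.4837036132812, -177.6624755859375), (12.115070343017578, 46.145442962646484), 6.516787528991699) 0.07933527633651735 0.08649365361801675
rim 466 ((652.258056640625, -163.5465087890625), (66.3344497680664, 66.52429962158203), 1.1373317241668701) 0.09811990413816851 0.10833794241162746
```

View pics/c2.png

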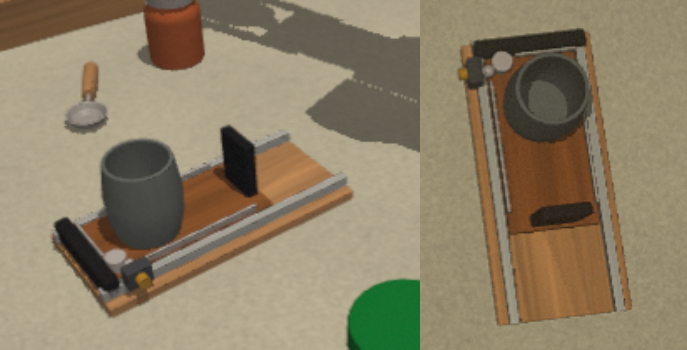

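View pics/top2.png

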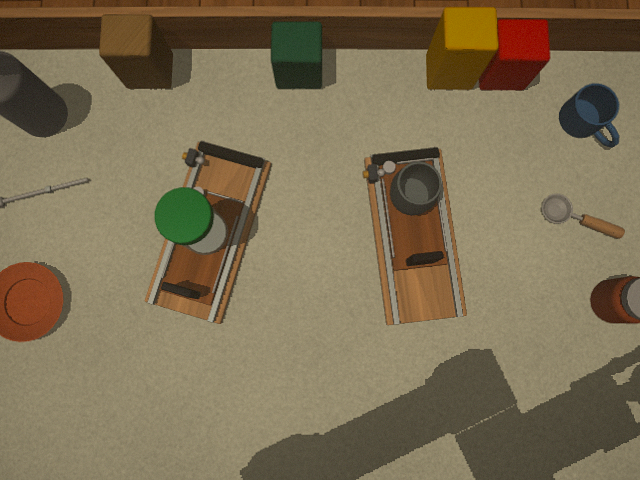

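The tab's near face is now 89 mm ahead of the board's edge, so the joint is at about 0.080 (home). The carriage plate sits against the black stop at about (405,157), and the mate stands at about (416,187). The yerbera carriage looks unchanged. I'm handing in.

Run:
```python
from h import *
a=np.load("pics/top0.npz")["p"].astype(int);b=np.load("pics/top2.npz")["p"].astype(int)
print("yerbera region diff",abs(a-b)[135:330,140:280].mean())
r.finish_job()
```

```text
yerbera region diff 2.7694505494505495
the job is handed in; nothing more can be done
```

I pushed the mate's carriage home with closed fingers against its tab, backed off, moved the arm clear and handed the job in just after 13 s, within the 38 s limit.

- **Carriage:** The last push rose past its 14 N limit, well above the catch's 6 N, which fits the carriage meeting its stop. In the top camera view the tab had moved about 68 mm. Its near face was 89 mm ahead of the board's edge, which puts the joint at about 0.080 (needs above 0.075), give or take 2 mm.
- **Mate:** It stands about 112 mm ahead of the tab and within 1 mm of the centre line. The points measured on its rim average the given 106 mm to within about 2 mm, and it looks upright in both views; I did not compute a tilt angle.
- **Yerbera:** Its carriage looks the same before and after. Comparing that part of the two pictures gave a mean difference of 2.8 grey levels, which I take to be noise. I did not measure its tab position separately.
- **Contact:** The arm is clear of everything, with about zero force on the tool.

No check failed. A few readings differed without mattering:
- The first approach was meant to stop at 2 N on touching the tab, but the carriage slid at less than that, so this move had already pushed it about 20 mm.
- The fitted tab angle varied between 6.5 and 7.6 degrees across views.
- One board fit from the scene camera had picked up stray points, so I left it out.

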